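Load the order shuttle and hold its run paddle

TASK

Stand the drink can and the sauce bottle upright in the two empty cells of the order shuttle's wooden crate, one per cell (either way round), setting them down gently, and leave the shaker in its cell and everything else on the counter as it is. Then press the yellow hold-to-run paddle down to the middle of its travel, where its pointer stands in the green part of the scale, without ever pressing it through to its bottom stop. Finish while holding it there: the paddle springs back if let go, and the shuttle is only released while it is kept half-way.

Things in the scene. Friction and masses are not known exactly. Their poses are not given: they have to be found in the camera images.
- can_mid (a point): Drink can, upright cylinder 66 mm in diameter, 115 mm tall, about 0.35 kg, standing on the counter to the robot's left. The point is its centre, 57.5 mm above its underside; z up.
- bottle_mid (a point): Clear sauce bottle with red contents and a dark brown cap, oval body 47 mm (its x) by 78 mm (its y), 188 mm tall, about 0.39 kg, standing on the counter to the robot's left; its round cap, 43 mm in diameter, is the top 27 mm and fixed: lift the bottle by it. The point is on its axis 94 mm above its underside; z up.
- shaker_mid (a point): Glass shaker with reddish flakes and a pale perforated cap, 73 mm wide, 119 mm tall, standing in the crate's right cell (cell_c); to stay there. The point is its centre, 60 mm above its underside.
- cell_a (a point): Left (+y end) cell of the crate, empty: centre of its floor. Crate: light wood, fixed, on a low wheeled shuttle; 100 mm (x) by 314 mm (y); three cells in a row along y, 103 mm apart, each 90 (x) by 98 mm (y) inside, 5 mm walls. Cell floor 40 mm above the counter, wall tops 42 mm above that. Axes turn with the shuttle: x across the row, y along it, z up.
- cell_b (a point): Middle cell of the crate, empty: the centre of its floor, 40 mm above the counter; axes and sizes as cell_a.
- cell_c (a point): Right (-y end) cell of the crate, holding the shaker: the centre of its floor, 40 mm above the counter; axes and sizes as cell_a.
- paddle_pad (a point): Centre of the top face of the paddle's yellow pad (60 mm along the paddle, 56 mm wide, black ribs), pressed from above. It is the near end of the paddle on a grey control box (175 x 84 mm, fixed, right of the shuttle). The point moves with the pad: 100 mm above the counter when released (pad rising 0.2 rad towards its near end), 78 mm half-way (pad level), 56 mm on the bottom stop.
- control_hinge (a point): The paddle's hinge axis on the control box, 70 mm above the counter; the axis is the control's y, and the paddle reaches 110 mm from it towards the control's -x (roughly towards the robot) to the pad's centre. The fixed white, green and red scale stands beside the hinge, on its right, up to 116 mm high, with the orange pointer reaching to 126 mm.
- paddle (a joint): Angle of the hold-to-run paddle in rad: 0 released (up), 0.20 half-way down (pad level, pointer at the middle of the green part; the green is about 0.13 to 0.27), 0.40 on the bottom stop. A spring pushes it up: about 2 N at the pad to start it, 5 N half-way, 7.5 N at the bottom; it returns when let go.
- can: The drink can; origin at the centre of its underside.
- bottle: The sauce bottle; origin at the centre of its underside.
- shaker: The shaker; origin at the centre of its underside.
- order_pad: Bystander: notepad, 152 x 92 x 11 mm, loose, lying nearest the robot, in front of the shuttle; origin at the centre of its underside.
- dip_red: Bystander: red dip cup, 69 mm wide, 34 mm tall, loose, left of the shuttle at the back; origin at the centre of its underside.
- dip_white: Bystander: white dip cup, 69 mm wide, 34 mm tall, loose, left of the shuttle at the back; origin at the centre of its underside.
Mind the look-alikes: they are no part of the job. What is shaped like the shaker but pink or red is not meant.

How it is judged:
On the way, in this order (a step that is already met when the one before it is completed fails the run):
1. can and bottle stand released and upright, one each in the two empty cells, the shaker in its own ((((horizontal distance between can_mid and cell_b below 0.03 m and z of can_mid in the frame of cell_b between 0.0495 and 0.0655 m and angle between can_mid's own z axis and vertical below 0.12 rad and linear speed of can below 0.03 m/s and contact force between each of the arm, the fingers and can below 0.3 N) and (horizontal distance between bottle_mid and cell_a below 0.03 m and z of bottle_mid in the frame of cell_a between 0.086 and 0.102 m and angle between bottle_mid's own z axis and vertical below 0.12 rad and linear speed of bottle below 0.03 m/s and contact force between each of the arm, the fingers and bottle below 0.3 N)) or ((horizontal distance between can_mid and cell_a below 0.03 m and z of can_mid in the frame of cell_a between 0.0495 and 0.0655 m and angle between can_mid's own z axis and vertical below 0.12 rad and linear speed of can below 0.03 m/s and contact force between each of the arm, the fingers and can below 0.3 N) and (horizontal distance between bottle_mid and cell_b below 0.03 m and z of bottle_mid in the frame of cell_b between 0.086 and 0.102 m and angle between bottle_mid's own z axis and vertical below 0.12 rad and linear speed of bottle below 0.03 m/s and contact force between each of the arm, the fingers and bottle below 0.3 N))) and horizontal distance between shaker_mid and cell_c below 0.03 m and z of shaker_mid in the frame of cell_c between 0.052 and 0.068 m and angle between shaker_mid's own z axis and vertical below 0.12 rad and linear speed of shaker below 0.03 m/s and contact force between each of the arm, the fingers and shaker below 0.3 N), for 0.2 s.
2. the robot holds the paddle in the green middle band (value of joint paddle between 0.13 and 0.27 rad and contact force between any of the fingers, the arm and paddle above 1 N), for 0.2 s.
At the end, for the whole second after the job is handed in: Can and bottle stand one each in the two empty cells, the shaker in its own: within 30 mm of the cell centre, on its floor (8 mm), tilt under 0.12 rad, at rest, untouched; the robot presses the paddle with over 1 N and keeps it at 0.13 to 0.27 rad (all of step 1 and all of step 2); the arm keeps its last pose, push and grip.
It fails at once if the paddle is pressed through to its bottom stop (over 0.36 rad) (value of joint paddle above 0.36 rad).
It fails at once if the can or the bottle is dropped or thrown into a cell (over 0.6 m/s there) (((horizontal distance between can_mid and cell_c below 0.05 m and z of can_mid in the frame of cell_c below 0.0925 m and linear speed of can above 0.6 m/s) or (horizontal distance between can_mid and cell_b below 0.05 m and z of can_mid in the frame of cell_b below 0.0925 m and linear speed of can above 0.6 m/s) or (horizontal distance between can_mid and cell_a below 0.05 m and z of can_mid in the frame of cell_a below 0.0925 m and linear speed of can above 0.6 m/s)) or ((horizontal distance between bottle_mid and cell_c below 0.05 m and z of bottle_mid in the frame of cell_c below 0.129 m and linear speed of bottle above 0.6 m/s) or (horizontal distance between bottle_mid and cell_b below 0.05 m and z of bottle_mid in the frame of cell_b below 0.129 m and linear speed of bottle above 0.6 m/s) or (horizontal distance between bottle_mid and cell_a below 0.05 m and z of bottle_mid in the frame of cell_a below 0.129 m and linear speed of bottle above 0.6 m/s))).
It fails at once if the shaker is tipped or pushed out of its cell (angle between shaker_mid's own z axis and vertical above 0.35 rad or horizontal distance between shaker_mid and cell_c above 0.04 m).
It fails at once if the order pad or a dip cup is moved more than 30 mm (distance of any of order_pad, dip_red, dip_white from where it was at the start of the episode above 0.03 m).
It also fails if it takes over 61 s, if anything falls off the work surface, if the arm or the gripper's body presses on something with over 40 N, if the wrist force passes 120 N, or if a joint passes its speed limit or range.

ROBOT

A 6-joint arm with a two-finger parallel gripper is mounted at the origin on a cart in front of the work surface, level with it; the furniture and walls round the work are solid. World frame = base frame: x ahead of the robot, y to its left, z up, the work surface at z = 0. Lengths are in m, angles in rad, forces in N, time in s.
With the tool pointing down it reaches from about 0.35 to 0.775 m from the base axis. Payload 5.5 kg.
Tool frame: the origin (TCP) lies at the very end of the fingers, on their centre line; the grasp point (between the pads) lies 19 mm behind it; x points along the fingers, y is the direction in which the jaws open and shut, and the axes are right-handed (so a half turn about x gives the same grasp; the last joint's range is limited). The gripper opens to 85 mm and grips with 20 to 120 N. Pads are 22 mm wide; open, the fingers measure 114 mm over their backs; the gripper's body (76 mm by 85 mm) begins 54 mm behind the grasp point. The pads swing forward as they close: fully open they stand 13 mm farther back than shut.
Start: joints at [-1.307, 0.313, 0.046, 1.304, 0, 1.431], TCP at [0.226, -0.529, 0.231] pointing down, gripper open.
Joint ranges: [-2.76, 2.76], [-0.86, 1.69], [-1.03, 1.26], [-2.2, 2.34], [-1.47, 1.5], [-3.14, 3.14]. Speed limits (rad/s): [2.57, 2.57, 3.14, 3.14, 3.14, 3.14].

INTERFACE

Orientations are given as a unit quaternion [w, x, y, z].
In Python, from workcell import env gives the robot as it stands.
- The arm moves only by the tool servo_tool, never from a script. Its argument "increments" is a list of rows, each an object with "offset": the shift along the tool's x, y, z in cm, a list of three; "yaw": the turn about the tool's x in degrees. In form: [{"offset": [x, y, z], "yaw": yaw}, ...]. A call has exactly 8 rows; each row is the pose to reach, as a shift and turn from the pose commanded when the call began, along the tool's axes at that moment; what a row does not reach only later rows make up. A row lasts 1/10 s, in which the tool goes at most 50 mm and 8.59 degrees, less where a joint would pass 70% of its speed; a pose out of reach is approached as far as the arm can. A call with a gripper value outside its range is refused whole. "claw" is the opening, from 0 (shut) to 1 (fully open), set as the call begins (left out, the last holds). The fingers move at their own pace and stop on an object; "force" is the grip in N (left out, the last holds). Time passes only in rows, so rows that repeat a pose let the fingers close, or fill a call up. It gives the time, the measured TCP pose, the force and the opening at its end, in the units of the state.
- env.get_state(): the state, without advancing time (a new reading comes with each control period).
- env.read_camera(name): name is "side" or "top" or "wrist"; returns (picture, depth): 400x640x3 uint8, red, green, blue; 400x640 float32, m along the optical axis (not along the pixel's ray), 0 where there is no reading.
- env.camera_model(name): a dict with "vertical_fov" (degrees; the focal length in pixels is half the picture's height over the tangent of half this angle, whatever the lens; pixels are square), "cx", "cy" (the principal point, pixels), "world_from_camera" (4x4, takes a point from camera to world coordinates). Camera axes: x right, y up, looking along -z (the intrinsics and any distortion apply to the point x, -y, -z); pixel columns grow to the right and rows downward; lengths in m; the calibration is good to about 2 mm. A picture is of the moment at which its call begins: read the wrist's pose just before it. camera_model takes no time and is no camera call; for the wrist camera it gives the pose at the moment of the call.
- env.hand_in(): hands the job in, once; it reports no verdict.
The state is a dict: "clock": time; "joint_pos": joint angles; "qvel": joint speeds; "tau": joint torques, N m; "tcp_pos": TCP position; "orientation": TCP orientation; "wrist_force": force on the tool from outside, world axes, zero at the start; "ft_torque": the same for the moment, N m; "finger_gap": finger opening in m.
Only numpy, scipy, OpenCV 4.12 (cv2) and the standard library are available. Lean on these libraries where they do the work, as an engineer would, in place of code of your own. Each camera call takes 0.05 s, during which the arm holds its last target.

## Working session

There is one attempt and no reset: what is moved stays moved. The work goes in short steps, Python scripts to look and compute and a tool call to move; the robot and the scene stay as the last step left them, time stands still between calls to the robot, and variables do not carry over. Pictures are saved under pics/ and viewed, and the job is handed in when it is done.

Besides the shell and the picture viewer there is one more tool, called after ">>>" as name(argument=value, ...), one argument or row to a line, values as JSON. servo_tool: Moves the arm, as the interface text tells. Its arguments: {"type":"object","properties":{"increments":{"type":"array","items":{"type":"object","properties":{"offset":{"type":"array","items":{"type":"number"}},"yaw":{"type":"number"}}}},"claw":{"type":"number"},"force":{"type":"number"}},"required":["increments"]}

```bash
mkdir -p pics; ls; cat > h.py <<'E'
import numpy as np, cv2
from workcell import env
def grab(n):
    m=env.camera_model(n); p,d=env.read_camera(n); return p,d,m
def save(n,p): cv2.imwrite('pics/'+n+'.png',p[...,::-1])
def cloud(d,m):
    f=200/np.tan(np.radians(m['vertical_fov'])/2)
    v,u=np.mgrid[0:400,0:640]
    P=np.stack([(u-m['cx'])/f*d,-(v-m['cy'])/f*d,-d],-1)
    T=np.array(m['world_from_camera']); return P@T[:3,:3].T+T[:3,3]
E
python3 - <<'E'
from h import *
print(env.get_state())
for n in ['top','side']:
    p,d,m=grab(n); save(n+'0',p); print(n,m,(d>0).mean())
    np.savez(n+'0.npz',p=p,d=d,P=cloud(d,m))
E
```

```text
pics
{'clock': 0.0, 'joint_pos': array([-1.30659528e+00,  3.13998901e-01,  4.49757388e-02,  1.30358956e+00,
       -2.71475220e-06,  1.43120893e+00]), 'qvel': array([ 0.00204398, -0.00171105,  0.00064744, -0.0006065 ,  0.00081396,
        0.00112352]), 'tau': array([ 3.77139542e-03, -4.80632865e+01,  2.98531634e+01,  1.95192784e-02,
        5.86844067e-05,  1.80145776e-05]), 'tcp_pos': array([ 0.22578338, -0.52826388,  0.23040839]), 'orientation': array([-0.14115195, -0.69270315, -0.14243373,  0.69278504]), 'wrist_force': array([ 0.37328606, -0.51324772, -0.16922258]), 'ft_torque': array([ 0.05121562, -0.04167925, -0.03227354]), 'finger_gap': 0.08521714621187142}
top {'vertical_fov': 47.4360173804733, 'cx': 322.07186176582337, 'cy': 205.05249985193822, 'world_from_camera': array([[ 0.06665143,  0.90964696, -0.40999998, -0.21837709],
       [-0.99776467,  0.06274976, -0.02298127, -0.13484858],
       [ 0.00482256,  0.41061523,  0.91179596,  1.74443677],
       [ 0.        ,  0.        ,  0.        ,  1.        ]])} 0.99612890625
side {'vertical_fov': 46.383985096162974, 'cx': 312.39151573863353, 'cy': 198.05208250361636, 'world_from_camera': array([[-0.99945313, -0.00291162, -0.03293874,  0.47604601],
       [-0.02643016, -0.52827535,  0.84866165,  1.31806748],
       [-0.0198717 ,  0.84906812,  0.5279095 ,  0.94537559],
       [ 0.        ,  0.        ,  0.        ,  1.        ]])} 0.81474609375
```

View pics/top0.png

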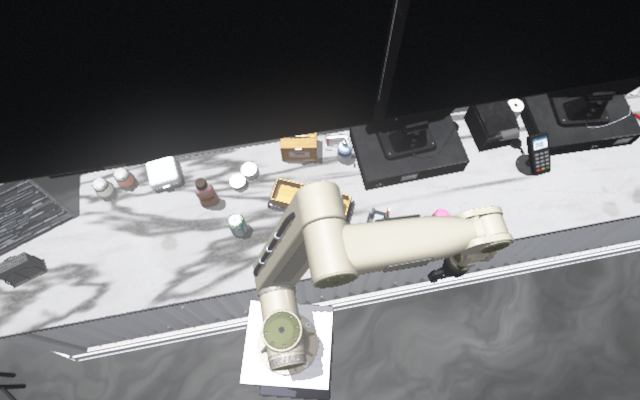

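View pics/side0.png

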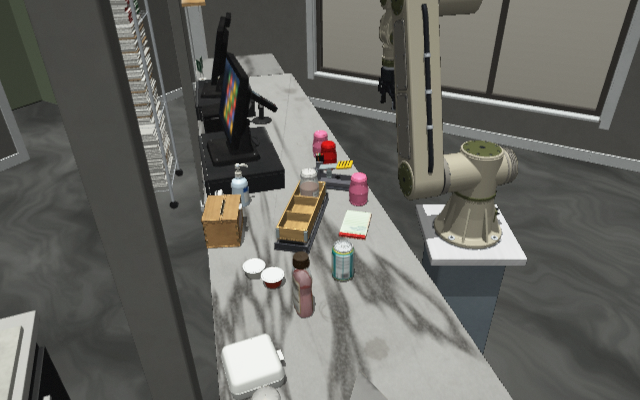

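The side view shows the can (343,260), the bottle with its cap at (300,261), the crate (302,213), the paddle pad (345,164) and the notepad (355,224). In the top view the can is at (238,225) and the bottle at (205,190), and the arm hides part of the crate. Next I measure.

```bash
cat > a.py <<'E'
from h import *
from scipy import ndimage
T=np.load('top0.npz');S=np.load('side0.npz')
# region clouds
for nm,Z in (('top',T),('side',S)):
    P=Z['P'];
    ok=(Z['d']>0)&(P[...,0]>.3)&(P[...,0]<.85)&(abs(P[...,1]-.1)<.5)&(P[...,2]>.02)&(P[...,2]<.22)
    t=(abs(P[...,2])<.01)&(P[...,0]>.3)&(P[...,0]<.9)&(abs(P[...,1]-.1)<.6); print(nm,'table z',np.median(P[t][:,2]),t.sum())
    L,n=ndimage.label(ok)
    for i in range(1,n+1):
        q=P[L==i]
        if len(q)<40: continue
        v,u=np.where(L==i)
        print(i,len(q),'uv',u.mean().round(),v.mean().round(),'min',q.min(0).round(3),'max',q.max(0).round(3))
        z=np.percentile(q[:,2],98); tp=q[q[:,2]>z-.008]; print('   ztop',z.round(3),'topmean',tp.mean(0).round(4),'mid',((tp.min(0)+tp.max(0))/2).round(4),len(tp))
E
python3 a.py
python3 -c "
import cv2
a=cv2.imread('pics/side0.png')[130:330,190:400];cv2.imwrite('pics/sc.png',cv2.resize(a,None,fx=2.8,fy=2.8,interpolation=2))
a=cv2.imread('pics/top0.png')[130:260,170:380];cv2.imwrite('pics/tc.png',cv2.resize(a,None,fx=3.5,fy=3.5,interpolation=2))"
```

```text
top table z -5.960620277623008e-05 16632
1 42 uv 371.0 132.0 min [ 0.799 -0.304  0.179] max [ 0.831 -0.249  0.219]
   ztop 0.218 topmean [ 0.8059 -0.2662  0.215 ] mid [ 0.8074 -0.2688  0.2147] 10
2 2087 uv 379.0 159.0 min [ 0.639 -0.4    0.02 ] max [ 0.85  -0.208  0.209]
   ztop 0.18 topmean [ 0.8088 -0.3893  0.1887] mid [ 0.8096 -0.3871  0.1906] 60
3 826 uv 299.0 147.0 min [ 0.756 -0.051  0.02 ] max [0.848 0.1   0.124]
   ztop 0.121 topmean [0.7947 0.022  0.116 ] mid [0.8012 0.0242 0.1181] 244
4 297 uv 345.0 150.0 min [ 0.763 -0.203  0.02 ] max [ 0.849 -0.12   0.174]
   ztop 0.167 topmean [ 0.7922 -0.1736  0.1657] mid [ 0.7876 -0.1729  0.1672] 23
10 607 uv 168.0 173.0 min [0.579 0.511 0.02 ] max [0.723 0.6   0.075]
   ztop 0.071 topmean [0.6521 0.5666 0.0664] mid [0.6504 0.5592 0.0691] 186
11 180 uv 249.0 169.0 min [0.661 0.198 0.022] max [0.731 0.265 0.046]
   ztop 0.042 topmean [0.695  0.2332 0.0374] mid [0.6944 0.231  0.0402] 73
12 186 uv 238.0 181.0 min [0.601 0.238 0.022] max [0.674 0.304 0.047]
   ztop 0.045 topmean [0.6328 0.2691 0.0401] mid [0.6338 0.2697 0.042 ] 43
13 474 u
[... 974 characters left out ...]
.361  0.02 ] max [0.651 0.141 0.161]
   ztop 0.151 topmean [ 0.5436 -0.1272  0.152 ] mid [ 0.5457 -0.1351  0.1521] 124
6 760 uv 343.0 259.0 min [0.4   0.213 0.02 ] max [0.464 0.279 0.117]
   ztop 0.114 topmean [0.4331 0.2447 0.1104] mid [0.4337 0.2431 0.1113] 225
7 1086 uv 302.0 283.0 min [0.519 0.359 0.02 ] max [0.573 0.421 0.19 ]
   ztop 0.188 topmean [0.5462 0.3845 0.1862] mid [0.5465 0.3808 0.1855] 151
8 605 uv 263.0 271.0 min [0.607 0.201 0.02 ] max [0.734 0.312 0.037]
   ztop 0.036 topmean [0.6693 0.2568 0.0319] mid [0.6706 0.2568 0.0326] 556
9 1087 uv 252.0 349.0 min [0.584 0.524 0.027] max [0.733 0.6   0.067]
   ztop 0.065 topmean [0.6584 0.5716 0.0611] mid [0.6615 0.562  0.062 ] 972
```

View pics/sc.png

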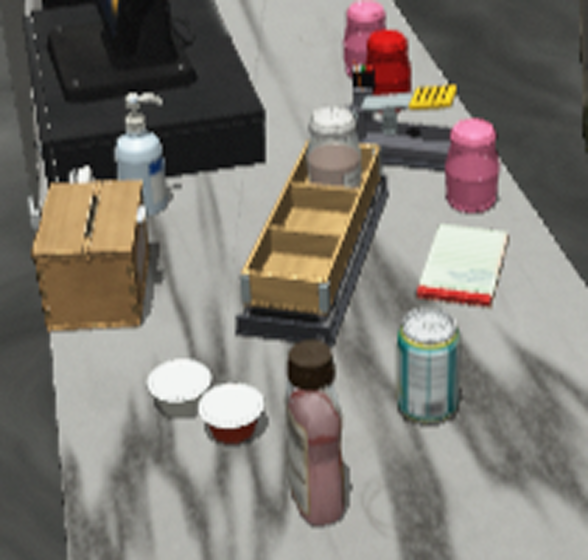

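View pics/tc.png

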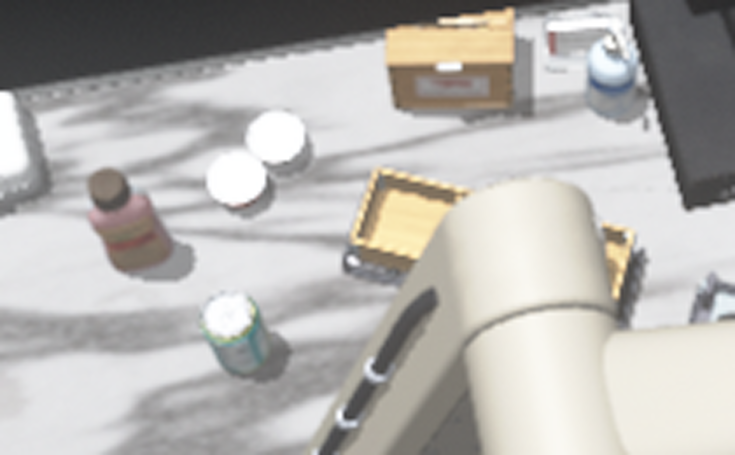

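```bash
cat > b.py <<'E'
from h import *
for nm in ('top','side'):
    Z=np.load(nm+'0.npz');P=Z['P'];hsv=cv2.cvtColor(Z['p'],cv2.COLOR_RGB2HSV)
    H,Sa,V=[hsv[...,i].astype(int) for i in range(3)]
    reg=(P[...,0]>.4)&(P[...,0]<.75)&(abs(P[...,1])<.3)&(Z['d']>0)
    w=reg&(H>8)&(H<25)&(Sa>70)&(P[...,2]>.075)&(P[...,2]<.093)
    q=P[w][:,:2].astype(np.float32); print(nm,'rim',len(q),cv2.minAreaRect(q),q.min(0),q.max(0))
    fl=reg&(H>8)&(H<25)&(Sa>70)&(P[...,2]>.03)&(P[...,2]<.05)&(P[...,0]>.5); 
    q=P[fl]; print('  floor',len(q),np.median(q[:,2]),q.min(0),q.max(0))
    ye=(P[...,1]<-.05)&(P[...,1]>-.5)&(P[...,0]>.3)&(P[...,0]<.7)&(H>22)&(H<32)&(Sa>150)&(V>120)&(P[...,2]>.05)
    v,u=np.where(ye); q=P[ye]
    if len(q): print('  yellow',len(q),u.mean(),v.mean(),q.mean(0),q.min(0),q.max(0),cv2.minAreaRect(q[:,:2].astype(np.float32)))
E
python3 b.py
```

```text
top rim 79 ((0.5603917837142944, -0.04432825744152069), (0.3126167058944702, 0.10057587921619415), 79.04014587402344) [ 0.4937508  -0.20031555] [0.6371002  0.11521274]
  floor 271 0.040122998532105214 [ 0.52285208 -0.19773025  0.03043733] [0.63640623 0.10914731 0.04994088]
side rim 269 ((0.5445095300674438, -0.09099912643432617), (0.4347127377986908, 0.13830378651618958), 71.05916595458984) [ 0.4094365  -0.28096256] [0.64154357 0.12420596]
  floor 615 0.03994917443036938 [ 0.50043391 -0.19052155  0.03132364] [0.63469662 0.12191514 0.04998526]
  yellow 98 344.1224489795918 164.59183673469389 [ 0.41236471 -0.28933307  0.0978706 ] [ 0.38118236 -0.32547797  0.08782162] [ 0.44391608 -0.26098695  0.10606964] ((0.4110724627971649, -0.2927784025669098), (0.05921170487999916, 0.0571916326880455), 75.78075408935547)
```

```bash
cat >> h.py <<'E'
from scipy.spatial.transform import Rotation as R
def tool():
    s=env.get_state(); q=s['orientation']; return s,R.from_quat([q[1],q[2],q[3],q[0]]).as_matrix()
def plan(t,jaw=None):
    s,M=tool(); o=M.T@(np.array(t)-s['tcp_pos'])*100
    y=np.degrees(np.arctan2(M[1,1],M[0,1])); print('tcp',s['tcp_pos'].round(4),'jaw dir deg',y.round(2),'toolx',M[:,0].round(3),'gap',s['finger_gap'],'t',s['clock'])
    msg=''
    if jaw is not None:
        d=(jaw-y+90)%180-90; msg='yaw %.2f (or %+.1f)'%(-d,-d+180*np.sign(d))
    print('target',t,'offset cm',o.round(2),msg,'j1,j6',s['joint_pos'][[0,5]].round(3))
E
python3 - <<'E'
from h import *
plan([.431,.241,.25],-11)
plan([.38,-.15,.25],-11)
E
```

```text
tcp [ 0.2258 -0.5283  0.2305] jaw dir deg -66.87 toolx [-0.     0.002 -1.   ] gap 0.08555957429146596 t 0.1
target [0.431, 0.241, 0.25] offset cm [ -1.84 -62.69 -49.1 ] yaw -55.87 (or +124.1) j1,j6 [-1.307  1.431]
tcp [ 0.2258 -0.5283  0.2305] jaw dir deg -66.87 toolx [-0.     0.002 -1.   ] gap 0.08555957429146596 t 0.1
target [0.38, -0.15, 0.25] offset cm [ -1.9  -28.73 -29.05] yaw -55.87 (or +124.1) j1,j6 [-1.307  1.431]
```

>>> servo_tool(
  increments=[
    {"offset": [-2,-5,-2],"yaw": -7},
    {"offset": [-2,-9,-6],"yaw": -14},
    {"offset": [-2,-12.5,-9.5],"yaw": -21},
    {"offset": [-2,-16,-13],"yaw": -28},
    {"offset": [-2,-19.5,-17],"yaw": -35},
    {"offset": [-2,-23,-20.5],"yaw": -42},
    {"offset": [-2,-26,-24],"yaw": -49},
    {"offset": [-2,-29,-28],"yaw": -56},
  ],
  claw=1,
)

```text
clock: 0.9
tcp_pos: [0.3642, -0.1594, 0.2513]
orientation: [-0.452, -0.544, -0.452, 0.544]
wrist_force: [0.6, 0.5, -0.2]
finger_gap: 0.0854
```

```bash
python3 - <<'E'
from h import *
plan([.431,.241,.25],-11)
E
```

```text
tcp [ 0.3642 -0.1594  0.2513] jaw dir deg -10.62 toolx [ 0. -0. -1.] gap 0.08537867625885884 t 0.9
target [0.431, 0.241, 0.25] offset cm [  0.12  -0.81 -40.59] yaw 0.38 (or -179.6) j1,j6 [-0.615  1.141]
```

>>> servo_tool(
  increments=[
    {"offset": [0,-1,-40.5],"yaw": 0},
    {"offset": [0,-1,-40.5],"yaw": 0},
    {"offset": [0,-1,-40.5],"yaw": 0},
    {"offset": [0,-1,-40.5],"yaw": 0},
    {"offset": [0,-1,-40.5],"yaw": 0},
    {"offset": [0,-1,-40.5],"yaw": 0},
    {"offset": [0,-1,-40.5],"yaw": 0},
    {"offset": [0,-1,-40.5],"yaw": 0},
  ],
)

```text
clock: 1.7
tcp_pos: [0.4296, 0.2353, 0.251]
orientation: [-0.451, -0.545, -0.45, 0.545]
wrist_force: [2.0, -1.2, 0.6]
finger_gap: 0.0854
```

```bash
python3 - <<'E'
from h import *
plan([.431,.241,.12],-11)
p,d,m=grab('wrist'); save('w1',p); P=cloud(d,m); np.savez('w1.npz',p=p,d=d,P=P)
ok=(d>0)&(P[...,2]>.1)&(P[...,2]<.13)&(abs(P[...,0]-.43)<.06)&(abs(P[...,1]-.24)<.06)
q=P[ok]; print(len(q),q.min(0),q.max(0),np.median(q[:,2])) if len(q) else 0
if len(q): print(cv2.minEnclosingCircle(q[:,:2].astype(np.float32)))
p,d,m=grab('top'); save('top1',p); P=cloud(d,m); np.savez('top1.npz',p=p,d=d,P=P)
E
```

```text
tcp [0.4296 0.2353 0.251 ] jaw dir deg -10.84 toolx [-0. -0. -1.] gap 0.08540684348175283 t 1.7
target [0.431, 0.241, 0.12] offset cm [13.1   0.04 -0.59] yaw 0.16 (or -179.8) j1,j6 [0.337 2.097]
3282 [0.40002578 0.21384175 0.10001944] [0.46540587 0.27541123 0.11902242] 0.1132488534424036
((0.43265238404273987, 0.24281685054302216), 0.0330742746591568)
```

View pics/w1.png

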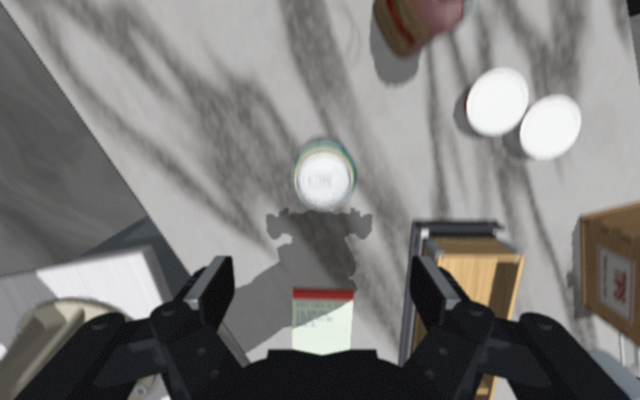

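View pics/top1.png

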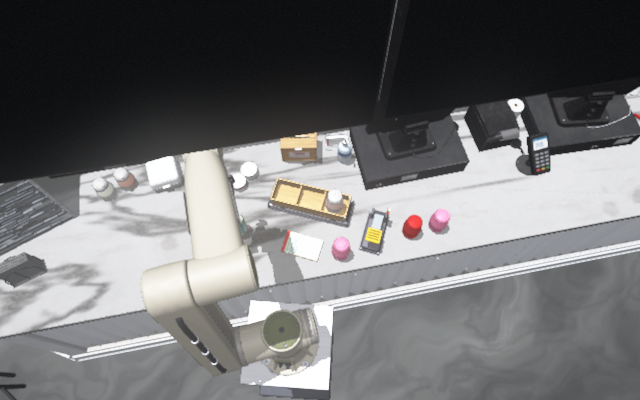

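The wrist view shows the can's top at (324,180), which fits a circle of r 33 mm at (0.4327, 0.2428). That matches the given size. The top view now shows the whole crate (310,200), with the shaker in its right cell, and the paddle (375,235).

```bash
sed -e "s/('top','side')/('top1','w1')/; s/nm+'0.npz'/nm+'.npz'/" b.py > b2.py; python3 b2.py; python3 - <<'E'
from h import *
plan([.4327,.2428,.065],-11)
W=np.load('w1.npz')['P']; k=(W[...,2]>.16)&(W[...,2]<.2)&(abs(W[...,0]-.545)<.06)&(abs(W[...,1]-.38)<.06); print(k.sum())
import cv2
a=cv2.imread('pics/top1.png')[170:270,260:400];cv2.imwrite('pics/tc1.png',cv2.resize(a,None,fx=5,fy=5,interpolation=2))
E
```

```text
top1 rim 226 ((0.5388203263282776, -0.10575352609157562), (0.4444536864757538, 0.13368844985961914), 72.15531158447266) [ 0.41038328 -0.29835773] [0.63743776 0.11472967]
  floor 665 0.04026739603734297 [ 0.50344525 -0.19786222  0.03013656] [0.63482567 0.10853709 0.04994472]
  yellow 162 373.34567901234567 235.3148148148148 [ 0.40714511 -0.29877004  0.10030528] [ 0.37786226 -0.32815029  0.08833658] [ 0.43766594 -0.26968159  0.11442061] ((0.4072020351886749, -0.29882314801216125), (0.051466166973114014, 0.054490480571985245), 78.4432144165039)
w1 rim 1289 ((0.5719798803329468, 0.006485320627689362), (0.22283504903316498, 0.1021447479724884), 78.21273803710938) [ 0.5229666  -0.11225129] [0.64420515 0.12339979]
  floor 2241 0.04185892136483638 [ 0.51190014 -0.04423261  0.03214513] [0.63845494 0.12788956 0.04994723]
tcp [0.43   0.2382 0.2504] jaw dir deg -10.46 toolx [-0.     0.001 -1.   ] gap 0.08516444577317285 t 1.8
target [0.4327, 0.2428, 0.065] offset cm [18.54  0.19 -0.48] yaw 0.54 (or -179.5) j1,j6 [0.342 2.095]
126
```

View pics/tc1.png

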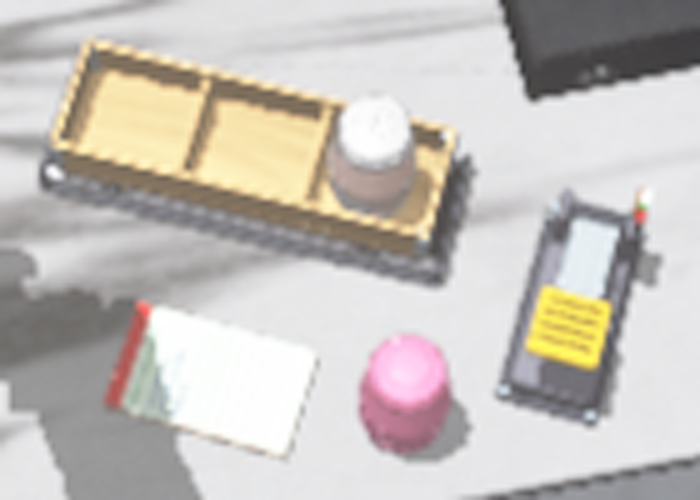

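>>> servo_tool(
  increments=[
    {"offset": [4,0.2,-0.5],"yaw": 0},
    {"offset": [8,0.2,-0.5],"yaw": 0},
    {"offset": [12,0.2,-0.5],"yaw": 0},
    {"offset": [15,0.2,-0.5],"yaw": 0},
    {"offset": [17,0.2,-0.5],"yaw": 0},
    {"offset": [18.5,0.2,-0.5],"yaw": 0},
    {"offset": [18.5,0.2,-0.5],"yaw": 0},
    {"offset": [18.5,0.2,-0.5],"yaw": 0},
  ],
)

```text
clock: 2.6
tcp_pos: [0.4326, 0.2371, 0.0663]
orientation: [-0.45, -0.545, -0.45, 0.546]
wrist_force: [-0.1, 0.3, 0.1]
finger_gap: 0.0853
```

>>> servo_tool(
  increments=[
    {"offset": [0,0,0],"yaw": 0},
    {"offset": [0,0,0],"yaw": 0},
    {"offset": [0,0,0],"yaw": 0},
    {"offset": [0,0,0],"yaw": 0},
    {"offset": [0,0,0],"yaw": 0},
    {"offset": [0,0,0],"yaw": 0},
    {"offset": [0,0,0],"yaw": 0},
    {"offset": [0,0,0],"yaw": 0},
  ],
  claw=0,
  force=40,
)

```text
clock: 3.4
tcp_pos: [0.4334, 0.238, 0.0678]
orientation: [0.451, 0.546, 0.45, -0.544]
wrist_force: [-1.6, 0.1, 6.0]
finger_gap: 0.0634
```

```bash
python3 - <<'E'
from h import *
plan([.4327,.2428,.065],-11)
p,d,m=grab('side'); a=p[130:330,190:400]; save('s2',cv2.resize(a,None,fx=2.8,fy=2.8))
plan([.5835,.0615,.25],-11.5)
E
```

```text
tcp [0.4334 0.238  0.0678] jaw dir deg -10.85 toolx [ 0.002  0.001 -1.   ] gap 0.0633804422024126 t 3.4
target [0.4327, 0.2428, 0.065] offset cm [ 0.28 -0.16 -0.46] yaw 0.15 (or -179.9) j1,j6 [0.34 2.1 ]
tcp [0.4334 0.238  0.0678] jaw dir deg -10.86 toolx [ 0.002  0.001 -1.   ] gap 0.06311518797405669 t 3.45
target [0.5835, 0.0615, 0.25] offset cm [-18.21  18.09  14.48] yaw 0.64 (or -179.4) j1,j6 [0.34 2.1 ]
```

View pics/s2.png

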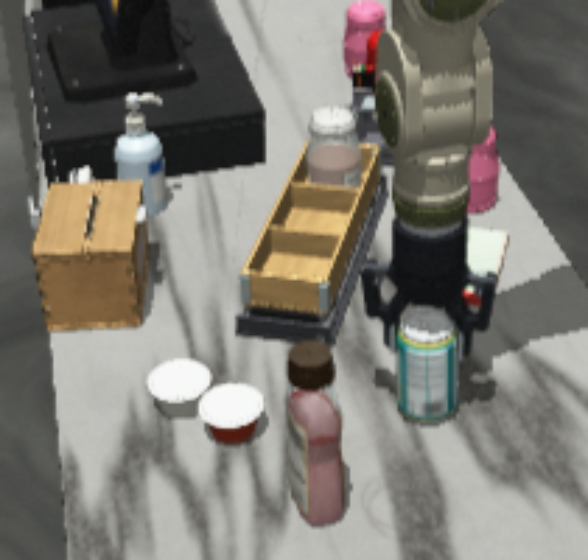

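>>> servo_tool(
  increments=[
    {"offset": [-3,0,0],"yaw": 0},
    {"offset": [-7,0,0],"yaw": 0},
    {"offset": [-11,1,1],"yaw": 0},
    {"offset": [-13.5,4,3.5],"yaw": 0},
    {"offset": [-13.5,7.2,6],"yaw": 0},
    {"offset": [-13.5,10.5,8.7],"yaw": 0},
    {"offset": [-13.5,13.8,11.4],"yaw": 0.5},
    {"offset": [-13.5,16,13.2],"yaw": 0.5},
  ],
)

```text
clock: 4.25
tcp_pos: [0.5667, 0.0755, 0.2016]
orientation: [0.448, 0.548, 0.447, -0.547]
wrist_force: [0.1, 0.2, -3.6]
finger_gap: 0.0631
```

```bash
python3 - <<'E'
from h import *
plan([.5835,.057,.20],-11.5)
p,d,m=grab('wrist'); save('w3',p); P=cloud(d,m); np.savez('w3.npz',p=p,d=d,P=P)
s,M=tool(); t=s['tcp_pos']
ok=(d>0)&(P[...,2]>t[2]+.03)&(P[...,2]<t[2]+.055)&(abs(P[...,0]-t[0])<.05)&(abs(P[...,1]-t[1])<.05)
q=P[ok]; print(len(q),q.min(0),q.max(0)); print(cv2.minEnclosingCircle(q[:,:2].astype(np.float32)),t)
p,d,m=grab('top');save('top3',p);np.savez('top3.npz',p=p,d=d,P=cloud(d,m))
E
sed -e "s/('top','side')/('w3',)/; s/nm+'0.npz'/nm+'.npz'/" b.py > b2.py; python3 b2.py;
```

```text
tcp [0.5667 0.0755 0.2016] jaw dir deg -11.47 toolx [ 0.001 -0.001 -1.   ] gap 0.06312755744793586 t 4.25
target [0.5835, 0.057, 0.2] offset cm [0.16 2.02 1.48] yaw 0.03 (or -180.0) j1,j6 [-0.008  1.763]
21390 [0.51941864 0.05474658 0.23123511] [0.61935228 0.11369309 0.25622904]
((0.5694043636322021, 0.0831172913312912), 0.05105866864323616) [0.56938814 0.07252476 0.20122935]
w3 rim 1590 ((0.5721045136451721, -0.00020479410886764526), (0.2321700006723404, 0.100346639752388), 78.39627075195312) [ 0.5417489  -0.12307664] [0.6438371 0.1209888]
  floor 2662 0.04186099808073104 [0.54338653 0.01708536 0.03806048] [0.63526437 0.12018653 0.04999215]
```

View pics/w3.png

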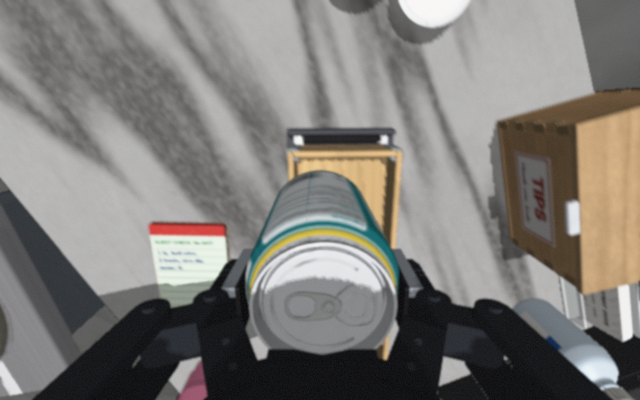

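The can is held upright (lid at (325,300)), and the near end of the crate and cell_a's rim are at (345,150). The refit of cell_a gives (0.5846, 0.0607), which agrees with before.

```bash
python3 - <<'E'
from h import *
plan([.584,.056,.11],-11.5)
P=np.load('w3.npz')['P']
q=P[280:350,290:360].reshape(-1,3); print(np.median(q,0))
E
```

```text
tcp [0.5675 0.0746 0.201 ] jaw dir deg -11.62 toolx [ 0.001 -0.001 -1.   ] gap 0.06300174943838281 t 4.35
target [0.584, 0.056, 0.11] offset cm [9.11 1.98 1.48] yaw -0.12 (or +179.9) j1,j6 [-0.009  1.765]
[0.56815595 0.07675312 0.24765663]
```

>>> servo_tool(
  increments=[
    {"offset": [0,2,1.5],"yaw": 0},
    {"offset": [0,2,1.5],"yaw": 0},
    {"offset": [2,2,1.5],"yaw": 0},
    {"offset": [4,2,1.5],"yaw": 0},
    {"offset": [6,2,1.5],"yaw": 0},
    {"offset": [7.2,2,1.5],"yaw": 0},
    {"offset": [8.2,2,1.5],"yaw": 0},
    {"offset": [8.6,2,1.5],"yaw": 0},
  ],
)

```text
clock: 5.15
tcp_pos: [0.5811, 0.0596, 0.1146]
orientation: [-0.448, -0.547, -0.448, 0.547]
wrist_force: [-0.1, -0.0, -3.4]
finger_gap: 0.0635
```

```bash
python3 - <<'E'
from h import *
plan([.584,.056,.1078],-11.5)
p,d,m=grab('side'); a=p[130:330,190:400]; save('s4',cv2.resize(a,None,fx=2.8,fy=2.8))
print(env.get_state()['wrist_force'])
plan([.584,.056,.1078],-11.5)
E
```

```text
tcp [0.5811 0.0596 0.1146] jaw dir deg -11.34 toolx [-0.001  0.    -1.   ] gap 0.06350999949483115 t 5.15
target [0.584, 0.056, 0.1078] offset cm [0.68 0.36 0.3 ] yaw 0.16 (or -179.8) j1,j6 [-0.035  1.733]
[ 0.42075182  0.33181218 -3.34719328]
tcp [0.5812 0.0595 0.1144] jaw dir deg -11.34 toolx [-0.001 -0.    -1.   ] gap 0.06306184884966909 t 5.2
target [0.584, 0.056, 0.1078] offset cm [0.66 0.35 0.29] yaw 0.16 (or -179.8) j1,j6 [-0.035  1.733]
```

View pics/s4.png

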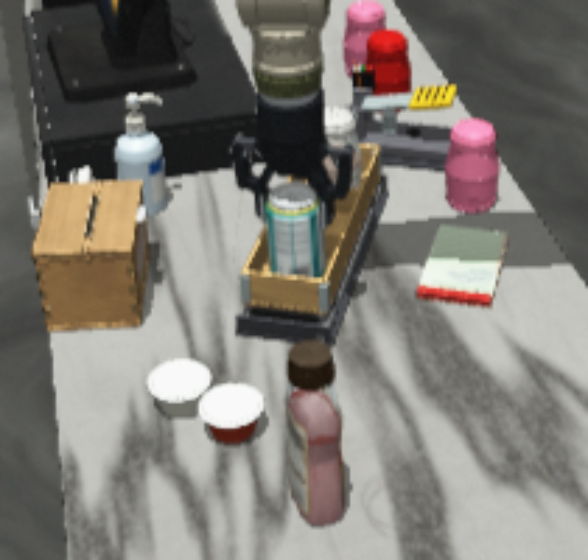

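The can is inside cell_a, about 6.6 mm above the floor.

>>> servo_tool(
  increments=[
    {"offset": [0.2,0.3,0.3],"yaw": 0},
    {"offset": [0.4,0.3,0.3],"yaw": 0},
    {"offset": [0.5,0.3,0.3],"yaw": 0},
    {"offset": [0.6,0.3,0.3],"yaw": 0},
    {"offset": [0.65,0.3,0.3],"yaw": 0},
    {"offset": [0.7,0.3,0.3],"yaw": 0},
    {"offset": [0.7,0.3,0.3],"yaw": 0},
    {"offset": [0.7,0.3,0.3],"yaw": 0},
  ],
)

```text
clock: 6.0
tcp_pos: [0.5841, 0.0557, 0.1083]
orientation: [-0.448, -0.547, -0.448, 0.547]
wrist_force: [0.5, -0.2, -3.7]
finger_gap: 0.0632
```

>>> servo_tool(
  increments=[
    {"offset": [0.05,0,0],"yaw": 0},
    {"offset": [0.1,0,0],"yaw": 0},
    {"offset": [0.15,0,0],"yaw": 0},
    {"offset": [0.2,0,0],"yaw": 0},
    {"offset": [0.25,0,0],"yaw": 0},
    {"offset": [0.3,0,0],"yaw": 0},
    {"offset": [0.3,0,0],"yaw": 0},
    {"offset": [0.3,0,0],"yaw": 0},
  ],
)

```text
clock: 6.8
tcp_pos: [0.5841, 0.0558, 0.1078]
orientation: [0.449, 0.547, 0.448, -0.547]
wrist_force: [-6.1, -0.9, 13.8]
finger_gap: 0.063
```

Floor contact: the wrist force went from −3.7 to +13.8 N. Now I release and rise.

>>> servo_tool(
  increments=[
    {"offset": [-0.2,0,0],"yaw": 0},
    {"offset": [-0.2,0,0],"yaw": 0},
    {"offset": [-0.2,0,0],"yaw": 0},
    {"offset": [-0.2,0,0],"yaw": 0},
    {"offset": [-0.2,0,0],"yaw": 0},
    {"offset": [-0.2,0,0],"yaw": 0},
    {"offset": [-0.2,0,0],"yaw": 0},
    {"offset": [-0.2,0,0],"yaw": 0},
  ],
  claw=1,
)

```text
clock: 7.6
tcp_pos: [0.5841, 0.0557, 0.1072]
orientation: [-0.448, -0.547, -0.448, 0.547]
wrist_force: [-0.3, -0.8, -1.0]
finger_gap: 0.0854
```

>>> servo_tool(
  increments=[
    {"offset": [-1,0,0],"yaw": 0},
    {"offset": [-3,0,0],"yaw": 0},
    {"offset": [-6,0,0],"yaw": 0},
    {"offset": [-10,0,0],"yaw": 0},
    {"offset": [-14,0,0],"yaw": 0},
    {"offset": [-15,0,-4],"yaw": 0},
    {"offset": [-15,0,-8],"yaw": 0},
    {"offset": [-15,0,-8],"yaw": 0},
  ],
)

```text
clock: 8.4
tcp_pos: [0.6006, 0.1379, 0.2587]
orientation: [0.449, 0.547, 0.449, -0.545]
wrist_force: [0.5, -0.8, 0.1]
finger_gap: 0.0854
```

```bash
python3 - <<'E'
from h import *
p,d,m=grab('wrist'); save('w5',p); P=cloud(d,m); np.savez('w5.npz',p=p,d=d,P=P)
ok=(d>0)&(P[...,2]>.147)&(P[...,2]<.163)&(abs(P[...,0]-.584)<.06)&(abs(P[...,1]-.06)<.05)
q=P[ok]; print(len(q),q.min(0),q.max(0),cv2.minEnclosingCircle(q[:,:2].astype(np.float32))) if len(q) else 0
k=(d>0)&(P[...,2]>.165)&(P[...,2]<.2)&(abs(P[...,0]-.545)<.06)&(abs(P[...,1]-.38)<.06); q=P[k]
print(len(q),q.min(0),q.max(0)) if len(q) else 0
plan([.545,.381,.3],-11.5)
E
```

```text
2841 [0.55431256 0.03325349 0.14702507] [0.61359867 0.09098448 0.15853185] ((0.5840700268745422, 0.062194954603910446), 0.029865803197026253)
tcp [0.6    0.1361 0.2581] jaw dir deg -11.16 toolx [ 0.001  0.    -1.   ] gap 0.08574230971826188 t 8.45
target [0.545, 0.381, 0.3] offset cm [ -4.2  -10.13 -22.96] yaw 0.34 (or -179.7) j1,j6 [0.093 1.858]
```

View pics/w5.png

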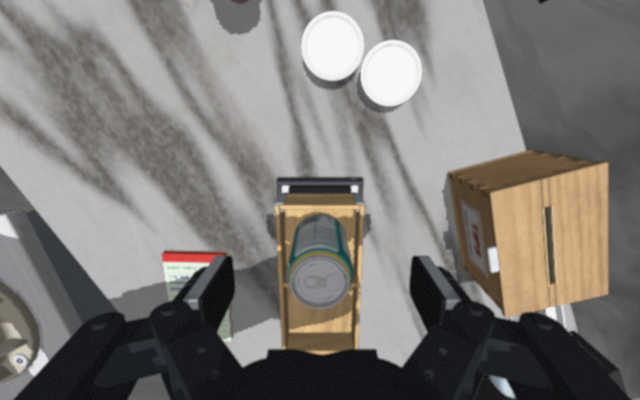

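The can stands in cell_a at (0.584, 0.062), lid at (318,278), upright. Now the bottle.

>>> servo_tool(
  increments=[
    {"offset": [-2,-3,-4],"yaw": 0},
    {"offset": [-4,-5,-9],"yaw": 0},
    {"offset": [-4,-8,-14],"yaw": 0},
    {"offset": [-4,-9.5,-17],"yaw": 0},
    {"offset": [-4,-9.5,-19],"yaw": 0},
    {"offset": [-4,-9.5,-19],"yaw": 0},
    {"offset": [-4,-9.5,-19],"yaw": 0},
    {"offset": [-4,-9.5,-19],"yaw": 0},
  ],
)

```text
clock: 9.25
tcp_pos: [0.5444, 0.3375, 0.2973]
orientation: [-0.448, -0.547, -0.447, 0.548]
wrist_force: [0.6, 0.5, 0.4]
finger_gap: 0.0853
```

```bash
cat > c.py <<'E'
from h import *
p,d,m=grab('wrist'); save('w6',p); P=cloud(d,m); np.savez('w6.npz',p=p,d=d,P=P)
k=(d>0)&(abs(P[...,0]-.545)<.06)&(abs(P[...,1]-.38)<.07)
for a,b in ((.183,.195),(.16,.195),(.1,.15),(.02,.1)):
    q=P[k&(P[...,2]>a)&(P[...,2]<b)]
    if len(q)>5: print(a,b,len(q),q.min(0),q.max(0),cv2.minEnclosingCircle(q[:,:2].astype(np.float32)),cv2.minAreaRect(q[:,:2].astype(np.float32)),np.percentile(q[:,2],50))
plan([.545,.381,.167],-11.5)
E
python3 c.py
```

```text
0.183 0.195 1830 [0.52688874 0.36134746 0.18309992] [0.56680942 0.40123349 0.19251269] ((0.5467208027839661, 0.3811139464378357), 0.02046344429254532) ((0.546437680721283, 0.38133659958839417), (0.03915746882557869, 0.039371222257614136), 33.45920181274414) 0.1899799397950987
0.16 0.195 1983 [0.52464015 0.36134746 0.16368124] [0.56789948 0.40258429 0.19251269] ((0.5464950203895569, 0.38125377893447876), 0.021967872977256775) ((0.5468671321868896, 0.3824695348739624), (0.041238367557525635, 0.041421350091695786), 32.22764205932617) 0.18989275558505125
0.1 0.15 826 [0.5204417  0.3458548  0.10862948] [0.57413174 0.41729274 0.1499975 ] ((0.5458483099937439, 0.38093942403793335), 0.0367552749812603) ((0.548750638961792, 0.38244614005088806), (0.04261266440153122, 0.07327485829591751), 27.64341163635254) 0.14336376449133226
0.02 0.1 52 [0.54386612 0.37232708 0.02265311] [0.573788   0.41901166 0.08045608] ((0.5588270425796509, 0.3956693708896637), 0.02782529406249523) ((0.5617259740829468, 0.3974893391132355), (0.0073647466488182545, 0.05544815957546234), 32.12094497680664) 0.05473089473081463
tcp [0.5445 0.3374 0.2973] jaw dir deg -11.48 toolx [-0.    -0.001 -1.   ] gap 0.08522250698177615 t 9.3
target [0.545, 0.381, 0.167] offset cm [13.03 -0.82 -4.29] yaw 0.02 (or -180.0) j1,j6 [0.43  2.201]
```

View pics/w6.png

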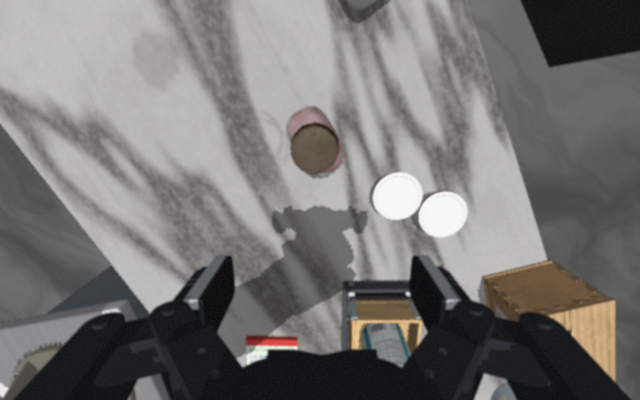

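The cap is at pixel (315,148), centre (0.5465, 0.3815), top 0.19, radius about 21 mm. The body's short axis is near 28°. I turn the jaws to 28° before descending.

>>> servo_tool(
  increments=[
    {"offset": [2,-0.7,-2],"yaw": -8},
    {"offset": [4,-0.7,-4.4],"yaw": -16},
    {"offset": [5,-0.7,-4.4],"yaw": -24},
    {"offset": [5,-0.7,-4.4],"yaw": -32},
    {"offset": [5,-0.7,-4.4],"yaw": -39.5},
    {"offset": [6,-0.7,-4.4],"yaw": -39.5},
    {"offset": [7,-0.7,-4.4],"yaw": -39.5},
    {"offset": [8,-0.7,-4.4],"yaw": -39.5},
  ],
)

```text
clock: 10.1
tcp_pos: [0.546, 0.3828, 0.2161]
orientation: [0.606, 0.364, 0.606, -0.365]
wrist_force: [0.8, 0.1, 0.3]
finger_gap: 0.0853
```

```bash
python3 - <<'E'
from h import *
plan([.5465,.3815,.157],28)
E
```

```text
tcp [0.546  0.3828 0.2161] jaw dir deg 27.95 toolx [-0.001 -0.    -1.   ] gap 0.08526029376581946 t 10.1
target [0.5465, 0.3815, 0.157] offset cm [ 5.91 -0.01  0.14] yaw -0.05 (or +180.0) j1,j6 [0.491 1.574]
```

>>> servo_tool(
  increments=[
    {"offset": [2,0,0.1],"yaw": 0},
    {"offset": [3.5,0,0.1],"yaw": 0},
    {"offset": [5,0,0.1],"yaw": 0},
    {"offset": [5.9,0,0.1],"yaw": 0},
    {"offset": [5.9,0,0.1],"yaw": 0},
    {"offset": [5.9,0,0.1],"yaw": 0},
    {"offset": [5.9,0,0.1],"yaw": 0},
    {"offset": [5.9,0,0.1],"yaw": 0},
  ],
)

```text
clock: 10.9
tcp_pos: [0.5469, 0.383, 0.1592]
orientation: [0.607, 0.364, 0.606, -0.363]
wrist_force: [-0.2, -0.2, -0.2]
finger_gap: 0.0853
```

>>> servo_tool(
  increments=[
    {"offset": [0,0,0],"yaw": 0},
    {"offset": [0,0,0],"yaw": 0},
    {"offset": [0,0,0],"yaw": 0},
    {"offset": [0,0,0],"yaw": 0},
    {"offset": [0,0,0],"yaw": 0},
    {"offset": [0,0,0],"yaw": 0},
    {"offset": [0,0,0],"yaw": 0},
    {"offset": [0,0,0],"yaw": 0},
  ],
  claw=0,
  force=50,
)

```text
clock: 11.7
tcp_pos: [0.5465, 0.3828, 0.1587]
orientation: [0.607, 0.364, 0.606, -0.363]
wrist_force: [-1.6, -0.3, 5.1]
finger_gap: 0.0413
```

```bash
python3 - <<'E'
from h import *
p,d,m=grab('side'); a=p[130:330,190:400]; save('s7',cv2.resize(a,None,fx=2.8,fy=2.8))
plan([.5465,.3815,.157],28)
print(env.get_state()['wrist_force'])
E
```

```text
tcp [0.5465 0.3828 0.1587] jaw dir deg 28.14 toolx [ 0.001  0.    -1.   ] gap 0.04136725216154507 t 11.75
target [0.5465, 0.3815, 0.157] offset cm [ 0.17 -0.06  0.11] yaw 0.14 (or -179.9) j1,j6 [0.491 1.571]
[-0.68346721  0.52908417  5.48121498]
```

View pics/s7.png

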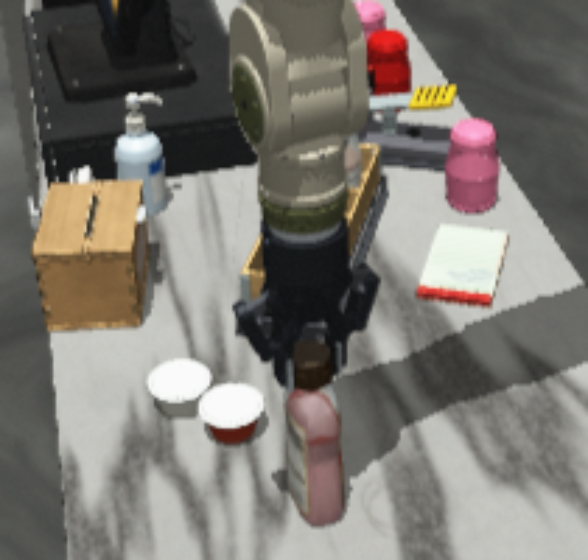

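The jaws hold the cap (310,365 in the crop; gap 41 mm). I lift and carry it round the near side of the crate.

```bash
python3 - <<'E'
from h import *
for t in ([.5465,.383,.30],[.5,.25,.3],[.46,.12,.3],[.46,-.05,.3],[.563,-.039,.3]): plan(t,-11.5)
E
```

```text
tcp [0.5465 0.3828 0.1587] jaw dir deg 28.14 toolx [ 0.001  0.    -1.   ] gap 0.04136725216154507 t 11.75
target [0.5465, 0.383, 0.3] offset cm [-14.13   0.02  -0.02] yaw 39.64 (or -140.4) j1,j6 [0.491 1.571]
tcp [0.5465 0.3828 0.1587] jaw dir deg 28.14 toolx [ 0.001  0.    -1.   ] gap 0.04136725216154507 t 11.75
target [0.5, 0.25, 0.3] offset cm [-14.14 -10.35   9.52] yaw 39.64 (or -140.4) j1,j6 [0.491 1.571]
tcp [0.5465 0.3828 0.1587] jaw dir deg 28.14 toolx [ 0.001  0.    -1.   ] gap 0.04136725216154507 t 11.75
target [0.46, 0.12, 0.3] offset cm [-14.14 -20.01  19.1 ] yaw 39.64 (or -140.4) j1,j6 [0.491 1.571]
tcp [0.5465 0.3828 0.1587] jaw dir deg 28.14 toolx [ 0.001  0.    -1.   ] gap 0.04136725216154507 t 11.75
target [0.46, -0.05, 0.3] offset cm [-14.14 -28.03  34.09] yaw 39.64 (or -140.4) j1,j6 [0.491 1.571]
tcp [0.5465 0.3828 0.1587] jaw dir deg 28.14 toolx [ 0.001  0.    -1.   ] gap 0.04136725216154507 t 11.75
target [0.563, -0.039, 0.3] offset cm [-14.14 -18.43  37.97] yaw 39.64 (or -140.4) j1,j6 [0.491 1.571]
```

>>> servo_tool(
  increments=[
    {"offset": [-2,0,0],"yaw": 0},
    {"offset": [-5,0,0],"yaw": 0},
    {"offset": [-8.5,0,0],"yaw": 0},
    {"offset": [-12,-1,1],"yaw": 0},
    {"offset": [-14,-3,2.5],"yaw": 0},
    {"offset": [-14,-5,4.5],"yaw": 0},
    {"offset": [-14,-7.5,7],"yaw": 0},
    {"offset": [-14,-10.3,9.5],"yaw": 0},
  ],
)

```text
clock: 12.55
tcp_pos: [0.4997, 0.2494, 0.2964]
orientation: [0.606, 0.363, 0.607, -0.364]
wrist_force: [-0.2, -0.7, -3.8]
finger_gap: 0.0414
```

```bash
python3 - <<'E'
from h import *
for t in ([.46,.12,.3],[.46,-.05,.3],[.563,-.039,.3]): plan(t,-11.5)
p,d,m=grab('side'); a=p[130:330,190:400]; save('s8',cv2.resize(a,None,fx=2.8,fy=2.8))
E
```

```text
tcp [0.4997 0.2494 0.2964] jaw dir deg 28.18 toolx [-0.002 -0.001 -1.   ] gap 0.04144303877083372 t 12.55
target [0.46, 0.12, 0.3] offset cm [-0.34 -9.61  9.53] yaw 39.68 (or -140.3) j1,j6 [0.319 1.398]
tcp [0.4997 0.2494 0.2964] jaw dir deg 28.18 toolx [-0.002 -0.001 -1.   ] gap 0.04144303877083372 t 12.55
target [0.46, -0.05, 0.3] offset cm [ -0.32 -17.64  24.52] yaw 39.68 (or -140.3) j1,j6 [0.319 1.398]
tcp [0.4997 0.2494 0.2964] jaw dir deg 28.18 toolx [-0.002 -0.001 -1.   ] gap 0.04144303877083372 t 12.55
target [0.563, -0.039, 0.3] offset cm [-0.34 -8.04 28.41] yaw 39.68 (or -140.3) j1,j6 [0.319 1.398]
```

View pics/s8.png

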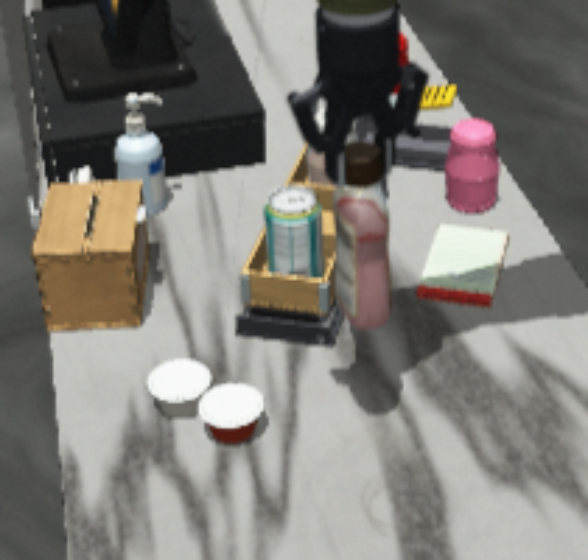

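The bottle hangs upright, clear of the counter.

>>> servo_tool(
  increments=[
    {"offset": [-0.4,-3,3],"yaw": 5},
    {"offset": [-0.4,-6.3,6.3],"yaw": 10},
    {"offset": [-0.4,-9.6,9.5],"yaw": 15},
    {"offset": [-0.4,-11.6,13.2],"yaw": 20},
    {"offset": [-0.4,-13.6,17],"yaw": 25},
    {"offset": [-0.4,-15.6,20.8],"yaw": 30},
    {"offset": [-0.4,-17.1,23.5],"yaw": 35},
    {"offset": [-0.4,-17.6,24.5],"yaw": 39.7},
  ],
)

```text
clock: 13.4
tcp_pos: [0.4602, -0.0514, 0.3009]
orientation: [-0.445, -0.549, -0.446, 0.55]
wrist_force: [-0.6, -0.2, -3.7]
finger_gap: 0.0414
```

```bash
python3 - <<'E'
from h import *
plan([.563,-.039,.3],-11.5)
p,d,m=grab('wrist'); save('w9',p)
P=cloud(d,m); np.savez('w9.npz',p=p,d=d,P=P)
plan([.563,-.039,.3],-11.5)
E
sed -e "s/('top','side')/('w9',)/; s/nm+'0.npz'/nm+'.npz'/" b.py > b2.py; python3 b2.py;
```

```text
tcp [ 0.4602 -0.0514  0.3009] jaw dir deg -11.98 toolx [-0.002 -0.    -1.   ] gap 0.041431970252301394 t 13.4
target [0.563, -0.039, 0.3] offset cm [ 0.07  9.8  -3.34] yaw -0.48 (or +179.5) j1,j6 [-0.284  1.496]
tcp [ 0.4604 -0.0518  0.3009] jaw dir deg -12.15 toolx [-0.002 -0.001 -1.   ] gap 0.04154706220462733 t 13.45
target [0.563, -0.039, 0.3] offset cm [ 0.06  9.76 -3.41] yaw -0.65 (or +179.3) j1,j6 [-0.284  1.498]
w9 rim 3174 ((0.5460988879203796, -0.09415949881076813), (0.4242600202560425, 0.11753466725349426), 74.47874450683594) [ 0.4349048  -0.28611556] [0.6412529  0.11926106]
  floor 8142 0.0418716744674969 [ 0.50011162 -0.18758917  0.03887517] [0.62232956 0.11584788 0.04999646]
  yellow 820 323.6719512195122 341.9560975609756 [ 0.41433559 -0.28084342  0.10254044] [ 0.38463436 -0.3052287   0.09048671] [ 0.46180685 -0.0719591   0.33161539] ((0.4379836320877075, -0.1877981424331665), (0.2362256944179535, 0.05457911267876625), 75.48757934570312)
```

View pics/w9.png

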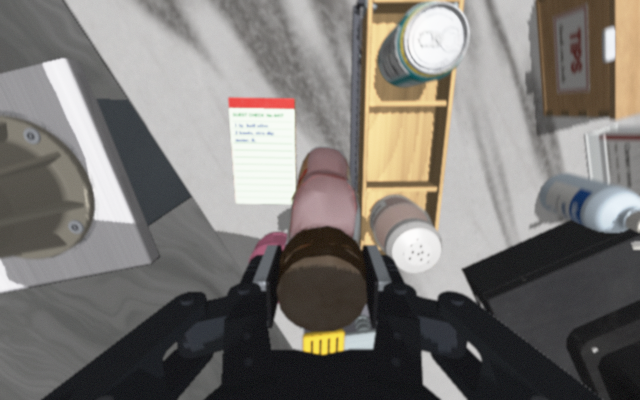

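The bottle is held upright over the near side. Cell_b is empty at (400,145), the can is at (430,40) and the shaker at (405,235).

>>> servo_tool(
  increments=[
    {"offset": [0,2.5,-1],"yaw": -0.5},
    {"offset": [0,5.5,-2],"yaw": -0.5},
    {"offset": [0,8,-3],"yaw": -0.5},
    {"offset": [0,9.4,-3.4],"yaw": -0.5},
    {"offset": [0,9.8,-3.4],"yaw": -0.5},
    {"offset": [0,9.8,-3.4],"yaw": -0.5},
    {"offset": [1,9.8,-3.4],"yaw": -0.5},
    {"offset": [2,9.8,-3.4],"yaw": -0.5},
  ],
)

```text
clock: 14.25
tcp_pos: [0.5628, -0.0349, 0.2817]
orientation: [-0.45, -0.546, -0.449, 0.546]
wrist_force: [-0.3, 0.6, -4.5]
finger_gap: 0.041
```

```bash
python3 - <<'E'
from h import *
p,d,m=grab('wrist'); save('w10',p)
P=cloud(d,m); np.savez('w10.npz',p=p,d=d,P=P)
p,d,m=grab('side'); a=p[110:310,190:400]; save('s10',cv2.resize(a,None,fx=2.8,fy=2.8))
plan([.563,-.039,.199],-11.5)
E
```

```text
tcp [ 0.5618 -0.0348  0.2803] jaw dir deg -11.07 toolx [-0.003  0.001 -1.   ] gap 0.04107213340304487 t 14.35
target [0.563, -0.039, 0.199] offset cm [8.13 0.23 0.39] yaw 0.43 (or -179.6) j1,j6 [-0.204  1.56 ]
```

View pics/w10.png

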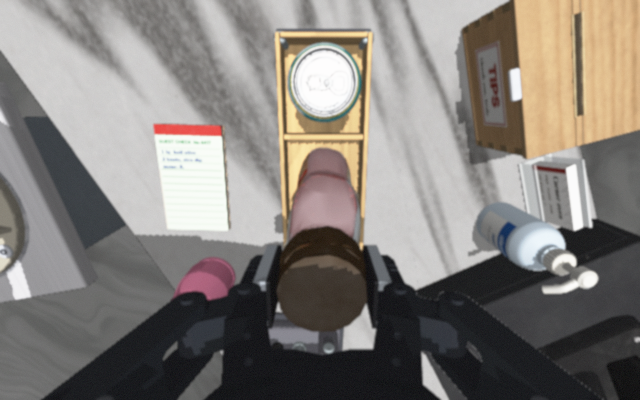

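View pics/s10.png

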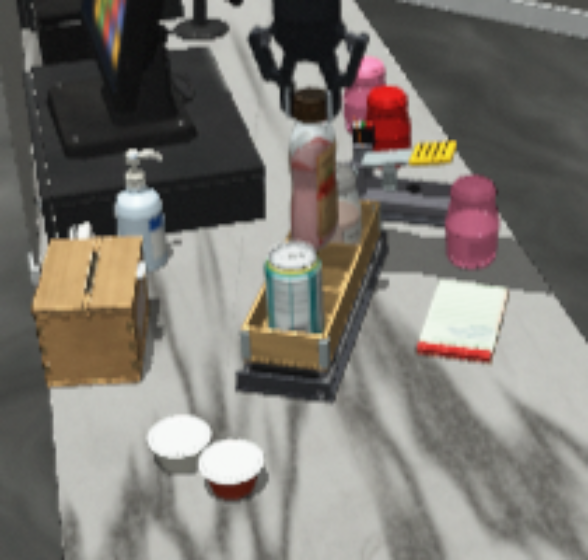

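The bottle is centred over cell_b, between the can (324,80) and the shaker. Lowering.

>>> servo_tool(
  increments=[
    {"offset": [0,0.2,0.3],"yaw": 0.4},
    {"offset": [1.5,0.2,0.3],"yaw": 0.4},
    {"offset": [3,0.2,0.3],"yaw": 0.4},
    {"offset": [4.5,0.2,0.3],"yaw": 0.4},
    {"offset": [6,0.2,0.3],"yaw": 0.4},
    {"offset": [7,0.2,0.3],"yaw": 0.4},
    {"offset": [7.5,0.2,0.3],"yaw": 0.4},
    {"offset": [7.7,0.2,0.3],"yaw": 0.4},
  ],
)

```text
clock: 15.15
tcp_pos: [0.5648, -0.0385, 0.2052]
orientation: [-0.447, -0.547, -0.448, 0.548]
wrist_force: [-0.4, -1.6, -4.7]
finger_gap: 0.0411
```

>>> servo_tool(
  increments=[
    {"offset": [0,0,0],"yaw": 0},
    {"offset": [0.1,0,0],"yaw": 0},
    {"offset": [0.15,0,0],"yaw": 0},
    {"offset": [0.2,0,0],"yaw": 0},
    {"offset": [0.25,0,0],"yaw": 0},
    {"offset": [0.3,0,0],"yaw": 0},
    {"offset": [0.3,0,0],"yaw": 0},
    {"offset": [0.3,0,0],"yaw": 0},
  ],
)

```text
clock: 15.95
tcp_pos: [0.5649, -0.0383, 0.2023]
orientation: [-0.448, -0.547, -0.448, 0.547]
wrist_force: [0.3, -0.6, -4.8]
finger_gap: 0.0417
```

>>> servo_tool(
  increments=[
    {"offset": [0.1,0,0],"yaw": 0},
    {"offset": [0.15,0,0],"yaw": 0},
    {"offset": [0.2,0,0],"yaw": 0},
    {"offset": [0.25,0,0],"yaw": 0},
    {"offset": [0.3,0,0],"yaw": 0},
    {"offset": [0.35,0,0],"yaw": 0},
    {"offset": [0.4,0,0],"yaw": 0},
    {"offset": [0.4,0,0],"yaw": 0},
  ],
)

```text
clock: 16.75
tcp_pos: [0.5652, -0.0382, 0.1993]
orientation: [0.448, 0.548, 0.447, -0.547]
wrist_force: [-2.0, 2.1, 6.3]
finger_gap: 0.0412
```

>>> servo_tool(
  increments=[
    {"offset": [-0.1,0,0],"yaw": 0},
    {"offset": [-0.1,0,0],"yaw": 0},
    {"offset": [-0.1,0,0],"yaw": 0},
    {"offset": [-0.1,0,0],"yaw": 0},
    {"offset": [-0.1,0,0],"yaw": 0},
    {"offset": [-0.1,0,0],"yaw": 0},
    {"offset": [-0.1,0,0],"yaw": 0},
    {"offset": [-0.1,0,0],"yaw": 0},
  ],
  claw=1,
)

```text
clock: 17.55
tcp_pos: [0.5649, -0.0383, 0.1993]
orientation: [-0.448, -0.547, -0.448, 0.547]
wrist_force: [-0.8, -0.0, 0.5]
finger_gap: 0.0853
```

>>> servo_tool(
  increments=[
    {"offset": [-1,0,0],"yaw": 0},
    {"offset": [-3,0,0],"yaw": 0},
    {"offset": [-6,0,0],"yaw": 0},
    {"offset": [-8,0,0],"yaw": 0},
    {"offset": [-8,-3,0],"yaw": 0},
    {"offset": [-8,-7,0],"yaw": 0},
    {"offset": [-8,-11,2],"yaw": 0},
    {"offset": [-8,-14,4],"yaw": 0},
  ],
)

```text
clock: 18.35
tcp_pos: [0.4177, -0.0492, 0.2801]
orientation: [0.448, 0.547, 0.448, -0.547]
wrist_force: [0.8, -0.7, 0.2]
finger_gap: 0.0859
```

```bash
python3 - <<'E'
from h import *
p,d,m=grab('side'); a=p[110:310,190:400]; save('s11',cv2.resize(a,None,fx=2.8,fy=2.8))
P=cloud(d,m)
p,d,m=grab('wrist'); save('w11',p); P=cloud(d,m); np.savez('w11.npz',p=p,d=d,P=P)
for nm,a,b,c in (('cap',.215,.24,(.563,-.039)),('can',.148,.163,(.584,.062)),('shk',.15,.17,(.543,-.14))):
    q=P[(d>0)&(P[...,2]>a)&(P[...,2]<b)&(abs(P[...,0]-c[0])<.05)&(abs(P[...,1]-c[1])<.05)]
    if len(q)>5: print(nm,len(q),cv2.minEnclosingCircle(q[:,:2].astype(np.float32)),np.percentile(q[:,2],95))
hsv=cv2.cvtColor(p,cv2.COLOR_RGB2HSV)
ye=(hsv[...,0]>20)&(hsv[...,0]<33)&(hsv[...,1]>140)&(P[...,2]>.06)&(P[...,2]<.13)&(P[...,1]<-.2); q=P[ye]; print(len(q))
if len(q): print('pad',cv2.minAreaRect(q[:,:2].astype(np.float32)),q.mean(0))
plan([.40,-.295,.2],-11.5)
E
```

```text
cap 3831 ((0.566067099571228, -0.035229895263910294), 0.021829932928085327) 0.23105190596209652
can 4092 ((0.5813693404197693, 0.06050010025501251), 0.02981989085674286) 0.15636500566275532
shk 2305 ((0.5437406897544861, -0.1365320384502411), 0.028625287115573883) 0.1606837345410357
562
pad ((0.41688549518585205, -0.275641530752182), (0.02154611609876156, 0.05792926251888275), 67.46881866455078) [ 0.41725583 -0.27469173  0.09974791]
tcp [ 0.4162 -0.0499  0.2805] jaw dir deg -11.56 toolx [-0.    -0.001 -1.   ] gap 0.08495985622167014 t 18.45
target [0.4, -0.295, 0.2] offset cm [ 8.07  3.32 24.33] yaw -0.06 (or +179.9) j1,j6 [-0.311  1.462]
```

View pics/s11.png

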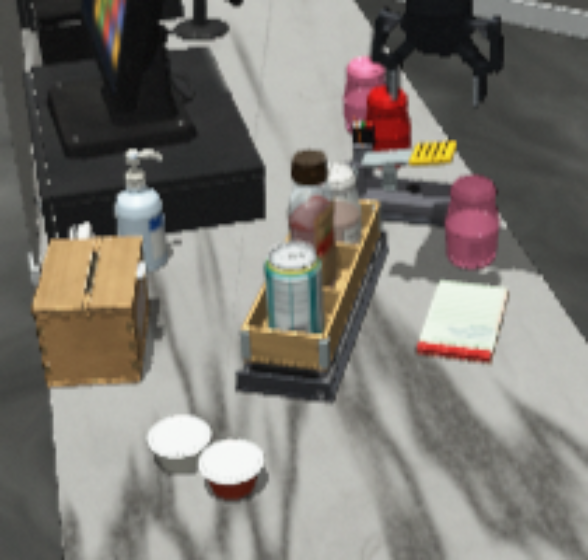

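View pics/w11.png

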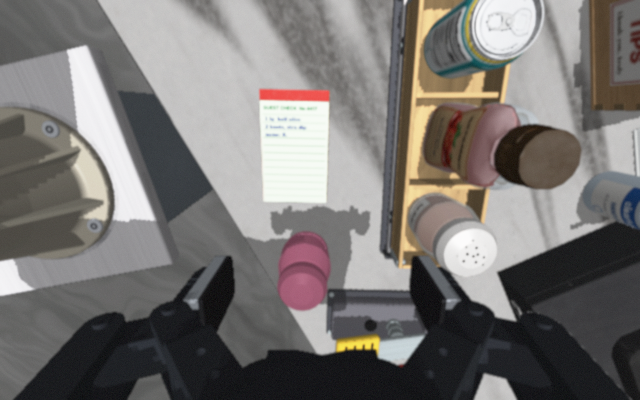

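Both items stand in their cells: cap at (0.566, −0.035), can (0.581, 0.061), shaker (0.544, −0.137). The bystanders look unmoved. Next I shut the jaws and go above the pad at about (0.411, −0.294).

>>> servo_tool(
  increments=[
    {"offset": [0,0.8,4],"yaw": 0},
    {"offset": [0,1.6,8],"yaw": 0},
    {"offset": [1,2.4,12],"yaw": 0},
    {"offset": [4,3.2,16],"yaw": 0},
    {"offset": [7,4,20],"yaw": 0},
    {"offset": [10,4.4,23],"yaw": 0},
    {"offset": [12,4.4,24],"yaw": 0},
    {"offset": [12,4.4,24],"yaw": 0},
  ],
  claw=0,
  force=40,
)

```text
clock: 19.25
tcp_pos: [0.414, -0.2942, 0.1567]
orientation: [-0.445, -0.548, -0.448, 0.548]
wrist_force: [-0.2, 0.6, 0.5]
finger_gap: 0.0002
```

```bash
python3 - <<'E'
from h import *
T=np.load('top1.npz');P=T['P']
k=(P[...,0]>.46)&(P[...,0]<.6)&(P[...,1]<-.25)&(P[...,1]>-.4)&(P[...,2]>.105)&(P[...,2]<.14);print('scale/pointer',P[k].mean(0),P[k].min(0),P[k].max(0))
plan([.411,-.294,.11],-11.5)
for n in ('side','top'):
    p,d,m=grab(n); 
    a=p[100:220,280:400] if n=='side' else p[170:270,300:440]; save(n+'12',cv2.resize(a,None,fx=4.5,fy=4.5))
plan([.411,-.294,.11],-11.5)
E
```

```text
scale/pointer [ 0.50606714 -0.35437535  0.11660827] [ 0.48969079 -0.35872162  0.10858052] [ 0.51954969 -0.35168843  0.12510098]
tcp [ 0.414  -0.2942  0.1567] jaw dir deg -11.62 toolx [-0.003  0.003 -1.   ] gap 0.00021748553287074895 t 19.25
target [0.411, -0.294, 0.11] offset cm [ 4.67 -0.28  0.05] yaw -0.12 (or +179.9) j1,j6 [-0.776  0.998]
tcp [ 0.4155 -0.2936  0.1598] jaw dir deg -11.48 toolx [-0.     0.001 -1.   ] gap -0.00011291769545529928 t 19.35
target [0.411, -0.294, 0.11] offset cm [ 4.98 -0.43  0.13] yaw 0.02 (or -180.0) j1,j6 [-0.773  0.998]
```

View pics/side12.png

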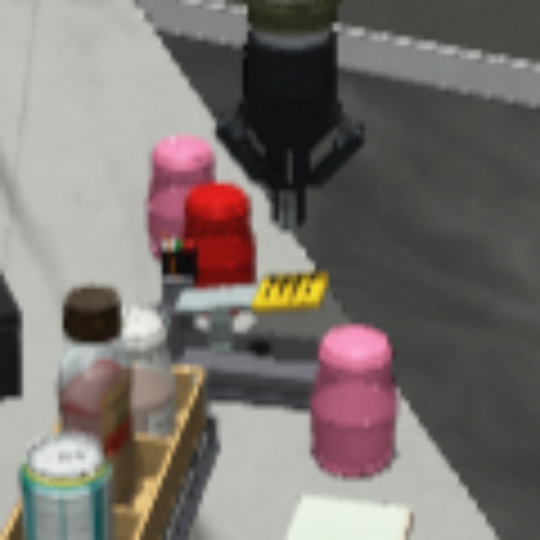

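View pics/top12.png

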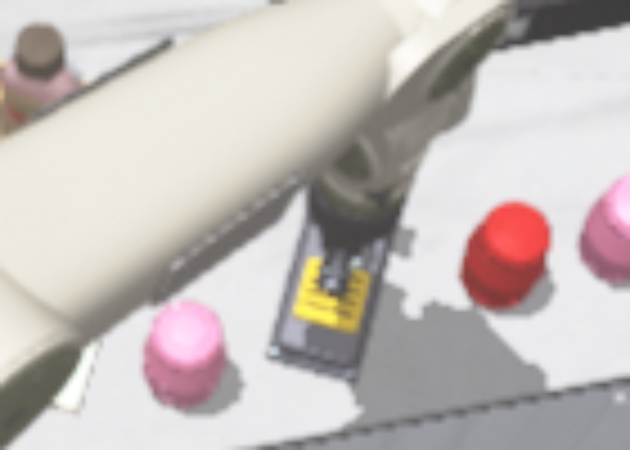

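The shut fingertips are over the pad (yellow at (330,300) in the top crop). I descend slowly and stop above half-way.

>>> servo_tool(
  increments=[
    {"offset": [1.5,-0.4,0],"yaw": 0},
    {"offset": [3,-0.4,0],"yaw": 0},
    {"offset": [4.5,-0.4,0],"yaw": 0},
    {"offset": [5.3,-0.4,0],"yaw": 0},
    {"offset": [5.8,-0.4,0],"yaw": 0},
    {"offset": [6.3,-0.4,0],"yaw": 0},
    {"offset": [6.8,-0.4,0],"yaw": 0},
    {"offset": [6.8,-0.4,0],"yaw": 0},
  ],
)

```text
clock: 20.15
tcp_pos: [0.4115, -0.293, 0.0914]
orientation: [0.448, 0.547, 0.447, -0.547]
wrist_force: [-0.3, 0.3, 3.2]
finger_gap: 0.0
```

```bash
python3 - <<'E'
from h import *
plan([.411,-.294,.078],-11.5); print(env.get_state()['wrist_force'])
for n in ('side',):
    p,d,m=grab(n); a=p[120:200,290:390]; save(n+'13',cv2.resize(a,None,fx=6,fy=6,interpolation=2))
E
```

```text
tcp [ 0.4115 -0.293   0.0914] jaw dir deg -11.46 toolx [ 0. -0. -1.] gap 2.9785715632180553e-05 t 20.15
target [0.411, -0.294, 0.078] offset cm [ 1.34 -0.03  0.11] yaw 0.04 (or -180.0) j1,j6 [-0.778  0.993]
[-0.30035462  0.33760526  3.22593262]
```

View pics/side13.png

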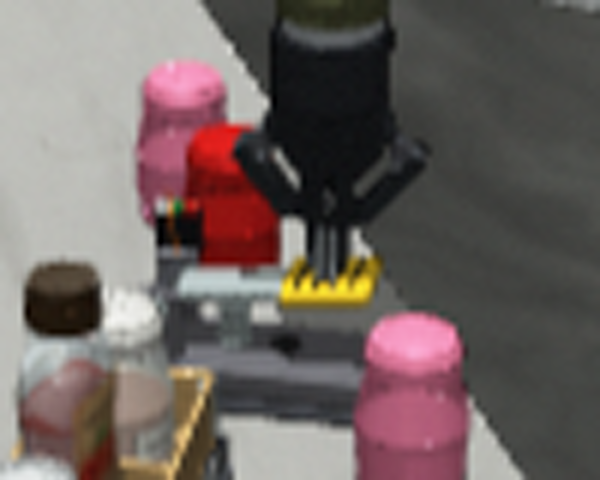

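Contact at z 0.0914 with 3.2 N, which fits about 0.08 rad on the spring. I press down to about z 0.078.

>>> servo_tool(
  increments=[
    {"offset": [0.3,0,0.1],"yaw": 0},
    {"offset": [0.6,0,0.1],"yaw": 0},
    {"offset": [0.9,0,0.1],"yaw": 0},
    {"offset": [1.1,0,0.1],"yaw": 0},
    {"offset": [1.3,0,0.1],"yaw": 0},
    {"offset": [1.3,0,0.1],"yaw": 0},
    {"offset": [1.3,0,0.1],"yaw": 0},
    {"offset": [1.3,0,0.1],"yaw": 0},
  ],
)

```text
clock: 21.0
tcp_pos: [0.4108, -0.2938, 0.0783]
orientation: [-0.447, -0.547, -0.448, 0.548]
wrist_force: [-3.7, 1.4, 5.1]
finger_gap: 0.0001
```

```bash
python3 - <<'E'
from h import *
plan([.411,-.294,.078],-11.5); print(env.get_state()['wrist_force'])
p,d,m=grab('side'); a=p[120:200,290:390]; save('side14',cv2.resize(a,None,fx=6,fy=6,interpolation=2))
P=cloud(d,m);hsv=cv2.cvtColor(p,cv2.COLOR_RGB2HSV)
ye=(hsv[...,0]>20)&(hsv[...,0]<33)&(hsv[...,1]>140)&(hsv[...,2]>120)&(P[...,2]>.04)&(P[...,2]<.13)&(P[...,1]<-.2)&(P[...,0]<.5); q=P[ye]
A=np.c_[q[:,:2]-[.411,-.294],np.ones(len(q))]; c=np.linalg.lstsq(A,q[:,2],rcond=None)[0]; print('pad z plane',c,len(q))
p,d,m=grab('top'); a=p[170:270,260:400]; save('top14',cv2.resize(a,None,fx=5,fy=5))
plan([.411,-.294,.078],-11.5); print(env.get_state()['wrist_force'])
E
```

```text
tcp [ 0.4108 -0.2938  0.0783] jaw dir deg -11.47 toolx [-0.001  0.    -1.   ] gap 7.301273833114377e-05 t 21.0
target [0.411, -0.294, 0.078] offset cm [0.03 0.02 0.02] yaw 0.03 (or -180.0) j1,j6 [-0.78   0.991]
[-3.73876845  1.37686577  5.11979516]
pad z plane [ 0.00258227 -0.0269205   0.07591791] 84
tcp [ 0.4109 -0.2939  0.0783] jaw dir deg -11.47 toolx [-0. -0. -1.] gap 3.9530039531975644e-05 t 21.1
target [0.411, -0.294, 0.078] offset cm [0.03 0.01 0.01] yaw 0.03 (or -180.0) j1,j6 [-0.78   0.991]
[-3.33271034  1.21503244  5.52551234]
```

View pics/side14.png

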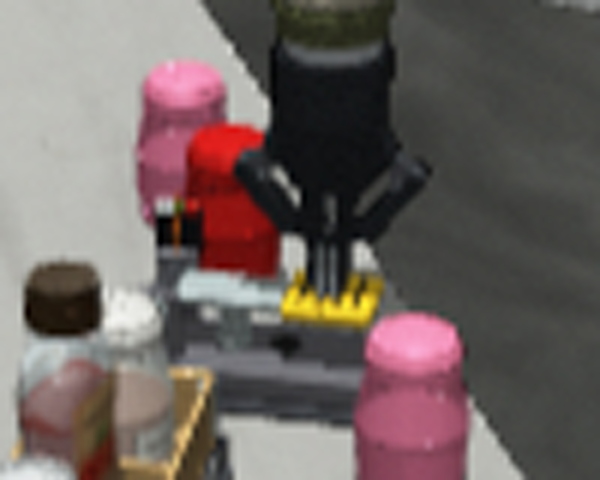

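View pics/top14.png

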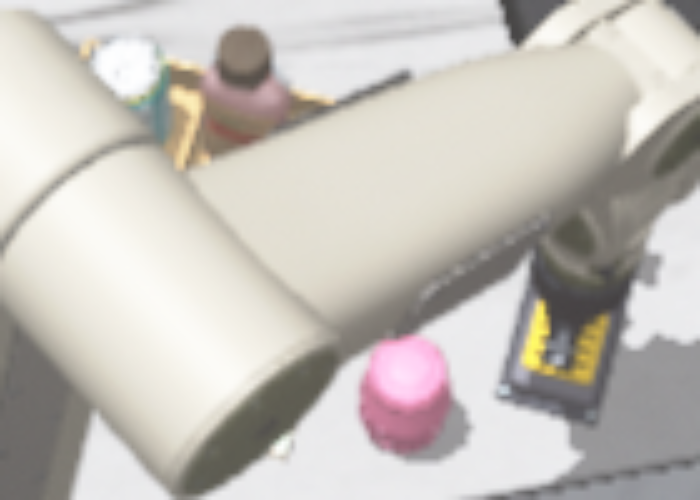

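The pad is level (slope 0.003), 5.1 to 5.5 N at z 0.078, and the pointer is mid-scale at (178,225). I hold once more and do a final check.

>>> servo_tool(
  increments=[
    {"offset": [0,0,0],"yaw": 0},
    {"offset": [0,0,0],"yaw": 0},
    {"offset": [0,0,0],"yaw": 0},
    {"offset": [0,0,0],"yaw": 0},
    {"offset": [0,0,0],"yaw": 0},
    {"offset": [0,0,0],"yaw": 0},
    {"offset": [0,0,0],"yaw": 0},
    {"offset": [0,0,0],"yaw": 0},
  ],
)

```text
clock: 21.9
tcp_pos: [0.4109, -0.2939, 0.0783]
orientation: [-0.448, -0.547, -0.448, 0.548]
wrist_force: [-3.8, 1.2, 5.4]
finger_gap: -0.0003
```

```bash
python3 - <<'E'
from h import *
p,d,m=grab('side'); a=p[110:310,190:400]; save('side15',cv2.resize(a,None,fx=2.8,fy=2.8))
P=cloud(d,m)
for nm,a,b,c in (('cap',.215,.24,(.563,-.039)),('can',.148,.163,(.584,.062)),('dips',.028,.04,(.665,.25)),('pad',.007,.016,(.43,.05))):
    q=P[(d>0)&(P[...,2]>a)&(P[...,2]<b)&(abs(P[...,0]-c[0])<.08)&(abs(P[...,1]-c[1])<.08)]
    Q=np.load('side0.npz')['P'];q0=Q[(Q[...,2]>a)&(Q[...,2]<b)&(abs(Q[...,0]-c[0])<.08)&(abs(Q[...,1]-c[1])<.08)]
    print(nm,len(q),q.mean(0).round(4),len(q0), q0.mean(0).round(4) if len(q0) else '')
plan([.411,-.294,.078],-11.5); print(env.get_state()['wrist_force'])
E
```

```text
cap 95 [ 0.5664 -0.0289  0.2242] 0 
can 191 [0.5805 0.0436 0.152 ] 0 
dips 553 [0.6689 0.2573 0.0319] 552 [0.6693 0.2568 0.0319]
pad 348 [0.3905 0.0176 0.0102] 345 [0.3899 0.0173 0.0102]
tcp [ 0.4109 -0.2939  0.0783] jaw dir deg -11.47 toolx [-0. -0. -1.] gap -6.946353796202494e-05 t 21.95
target [0.411, -0.294, 0.078] offset cm [0.03 0.01 0.01] yaw 0.03 (or -180.0) j1,j6 [-0.78   0.991]
[-4.70500096  2.16241575  4.69549443]
```

View pics/side15.png

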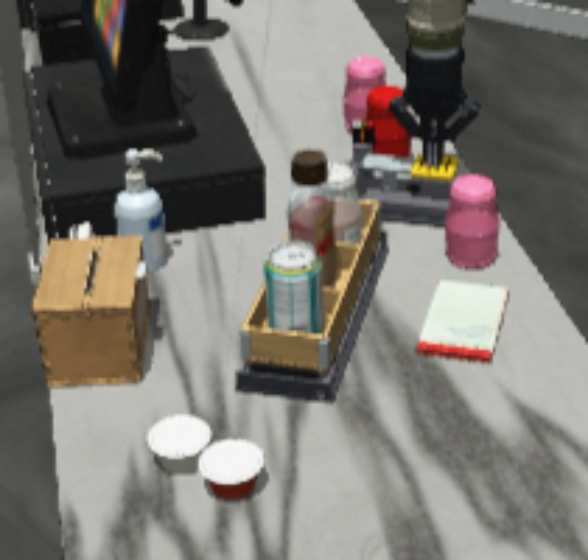

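```bash
python3 -c "
from workcell import env
print(env.hand_in())"
```

```text
the job is handed in; nothing more can be done
None
```

I put the can in the left cell (cell_a) and the bottle in the middle cell (cell_b), then pressed the paddle half-way and handed the job in at about 22 s while holding it. The hand-in gives no verdict, so what follows rests on my own last checks.

- **Can and bottle:** both stood upright and released, about 2 mm (can) and 4 mm (bottle) from their cell centres. I lowered each until the wrist force showed floor contact, then let go.
- **Shaker and bystanders:** the shaker was still in its cell. The dip cups and order pad had moved less than 1 mm.
- **Paddle:** the pad was level at z ≈ 0.078 m with about 5 N upward on the tool. That fits about 0.2 rad, in the green part of the scale, and it was never pressed lower.

Three readings disagreed or were off:
- **Camera positions:** the top and side views differed by about 5 mm, so I relied mainly on the wrist camera for the can, the bottle and the left cell.
- **Can check:** in my final check the can's average position read about 17 mm too low in y. I believe the box I averaged over caught part of the bottle, since the final picture shows the can unmoved.
- **Sideways force:** about 4–5 N remained at the paddle, steady enough that the arm did not move.

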